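# Load the smaller forged hook into the welding fixture

### The arm

A 7-joint arm with a two-finger parallel gripper is mounted at the origin on a cart in front of the work surface, level with it; the furniture and walls round the work are solid. World frame = base frame: x ahead of the robot, y to its left, z up, the work surface at z = 0. Lengths are in m, angles in rad, forces in N, time in s.
With the tool pointing down it reaches from about 0.4 to 0.9 m from the base axis. Payload 5.5 kg.
Tool frame: the origin (TCP) lies between the finger pads, 19 mm behind the fingertips; this is the grasp point; z points along the fingers, y is the line along which they close (so a half turn about z gives the same grasp; the last joint's range is limited). The gripper opens to 92 mm and grips with 3 to 60 N. Pads are 19 mm wide; open, the fingers measure 130 mm over their backs; the gripper's body (75 mm by 190 mm) begins 47 mm behind the grasp point.
Start: joints at [-0.961, 0.501, -0.427, 1.55, 0.221, 1.138, -0.21], TCP at [0.221, 0.611, 0.246] pointing down, gripper open.
Joint ranges: [-2.88, 2.88], [-0.31, 2.03], [-1.54, 1.56], [0.2, 2.42], [-1.41, 4.55], [0.19, 2.02], [-2.57, 2.57]. Speed limits (rad/s): [2.57, 2.57, 3.14, 3.14, 3.14, 3.14, 3.14].

### API

Orientations are given as a 3x3 rotation matrix whose columns are the frame's x, y, z axes.
In Python, from rig import monitor, cams, job gives the robot as it stands.
- The arm moves only by the shell command python3 -m pendant FILE, which reads ROWS from the file FILE. ROWS is a JSON list that holds a single list of rows (three levels of brackets), with 1 to 10 rows, each of 7 numbers: the finger opening in m, then dx, dy, dz in shares of the most that a row can go, 1 being 62.5 mm, then a rotation vector rx, ry, rz in fractions of the full range, 1 being pi/2 rad; each row shifts and turns the commanded pose from where the row before left it, along the tool's axes as they then stand; what a row does not reach is not made up. A row lasts 1/8 s, in which the tool goes at most 0.0625 m and 0.188 rad, less where a joint would pass 70% of its speed; a pose out of reach is approached as far as the arm can. The fingers move at their own pace and stop on an object; the grip force is fixed at half the most. Time passes only in rows, so rows that do not move let the fingers close. It prints the time, the measured TCP pose, the force, the opening and the grip force at its end. Shift and turn numbers lie between -1 and 1, and a call with a number outside is refused. Input that does not fit is refused with a message, and nothing moves.
- monitor.get_state(): the state, without advancing time (a new reading comes with each control period).
- cams.grab_frame(name): name is "side" or "top"; returns a dict with "image" (400x640x3 uint8, blue, green, red), "camera_matrix" (3x3 intrinsics, pixels), "world_from_camera" (4x4, takes a point from camera to world coordinates). Camera axes: x right, y down, z forward; pixel columns grow to the right and rows downward; lengths in m; the calibration is good to about 2 mm. A picture is of the moment at which its call begins. There is no depth.
- job.finish_job(): hands the job in; it is judged then, once.
The state is a dict: "time_s": time; "joints": joint angles; "dq": joint speeds; "joint_efforts": joint torques, N m; "ee_pos": TCP position; "tool_rot": TCP orientation; "force": force on the tool from outside, world axes, zero at the start; "ft_torque": the same for the moment, N m; "opening": finger opening in m; "gripper_force": force on a finger pad.
Only numpy, scipy, OpenCV 4.12 (cv2) and the standard library are available. Lean on these libraries where they do the work, as an engineer would, in place of code of your own. Each camera call takes 0.05 s, during which the arm holds its last target. There are 200 camera calls.

### The job

Pick up the smaller of the two forged hooks by its round bow and set it down in the blue welding fixture, its foot lying flat on the plate between the steel locating strips, either way round, and let go. Set it down, do not drop it, and leave the larger hook standing where it is.

Things in the scene. Friction and masses are not known exactly. Their poses are not given: they have to be found in the camera images.
- hook_small: The smaller hook: dark grey forged C-shaped hook standing on a short stem on a rust-brown foot bar 28 (x) x 100 (y) x 10 mm; 100 mm tall, 0.25 to 0.5 kg. Origin: centre of the foot's underside; z up, y along the foot. The bow lies in the y-z plane, 18 mm thick along x; its top spans z = 80 to 100 mm over y = -20 to 20 mm, open below it down to z = 55 mm: pinch it there across x.
- small_bow (a point): Grip point on the smaller hook: middle of the top of its bow, 88 mm above the underside of the foot, straight above the hook's origin; same axes as the hook.
- hook_large: The larger hook, of the same kind and colour: foot 32 (x) x 130 (y) x 12 mm, 133 mm tall, bow 18 mm thick. Origin: centre of the foot's underside, z up, y along the foot. It stays where it is.
- fixture: The welding fixture, fixed to the bench: a blue plate 84 (x) x 152 (y) x 8 mm with bright steel locating strips 12 mm high on all four sides (tops at z = 20 mm) round an open pocket 54 (x) x 126 (y) mm. Origin: centre of the plate's underside, z up, y along the pocket.
- seat (a point): Middle of the pocket's floor, 8 mm above the bench, straight above the fixture's origin; same axes as the fixture. The smaller hook's origin belongs here, its y along the pocket (either way round).

How it is judged:
By the outcome, as a careful person would: the job done as asked, in the order asked, and still so for the second after the job is handed in, with the robot touching nothing.
It also fails if it takes over 40 s, if anything falls off the work surface, if the arm or the gripper's body presses on something with over 40 N, if the wrist force passes 120 N, or if a joint passes its speed limit or range.

## Working session

There is one attempt and no reset: what is moved stays moved. The work goes in short steps, Python scripts to look and compute and a shell command to move; the robot and the scene stay as the last step left them, time stands still between calls to the robot, and variables do not carry over. Pictures are saved under pics/ and viewed, at most 10 in all, crops included, and the job is handed in when it is done.

```bash
mkdir -p pics; python3 - <<'E'
from rig import monitor,cams
import cv2,numpy as np
for n in("side","top"):
    f=cams.grab_frame(n);cv2.imwrite(f"pics/{n}0.png",f["image"]);np.savez(f"{n}0.npz",**f)
    print(n,f["camera_matrix"].round(1).tolist(),f["world_from_camera"].round(3).tolist())
s=monitor.get_state();print(s["time_s"],s["ee_pos"],np.round(s["tool_rot"],3).tolist())
E
```

```text
side [[362.9, 0.0, 311.3], [0.0, 362.9, 196.3], [0.0, 0.0, 1.0]] [[-0.991, -0.085, 0.105, 0.397], [-0.134, 0.549, -0.825, 0.733], [0.012, -0.831, -0.556, 0.556], [0.0, 0.0, 0.0, 1.0]]
top [[396.9, 0.0, 314.8], [0.0, 396.9, 203.3], [0.0, 0.0, 1.0]] [[-0.007, -0.988, 0.153, 0.319], [-1.0, 0.01, 0.015, 0.042], [-0.017, -0.152, -0.988, 1.108], [0.0, 0.0, 0.0, 1.0]]
0.1 [0.22074904 0.61072705 0.24456995] [[-0.94, 0.34, -0.001], [0.34, 0.94, -0.002], [0.0, -0.002, -1.0]]
```

View pics/side0.png

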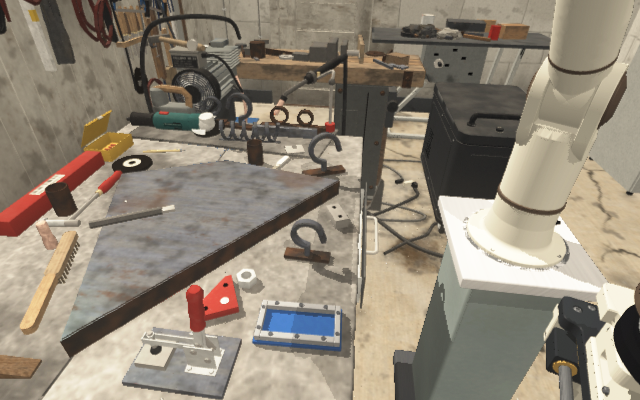

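View pics/top0.png

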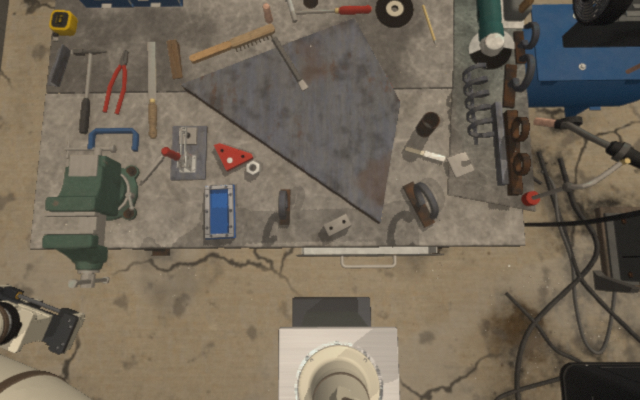

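The side view shows hooks at about (307,240), near the fixture at (297,325), and (323,155). In the top view they are at (285,207) and (420,203), with the fixture at (220,211). I'll look closer to measure them.

```bash
python3 - <<'E'
import cv2,numpy as np
s=cv2.imread("pics/side0.png");t=cv2.imread("pics/top0.png")
a=cv2.resize(s[130:370,240:360],None,fx=2.5,fy=2.5,interpolation=2)
b=cv2.resize(t[170:250,190:310],None,fx=6,fy=6,interpolation=2)
cv2.imwrite("pics/sc.png",a);cv2.imwrite("pics/tc.png",b)
E
```

```text
(no output)
```

View pics/sc.png

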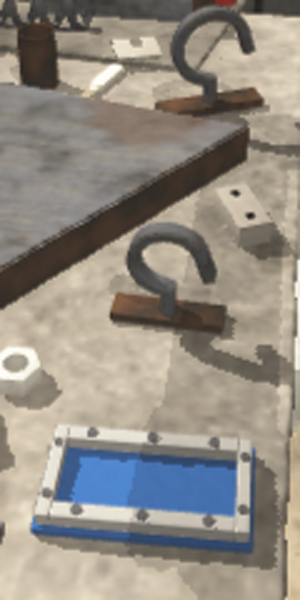

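View pics/tc.png

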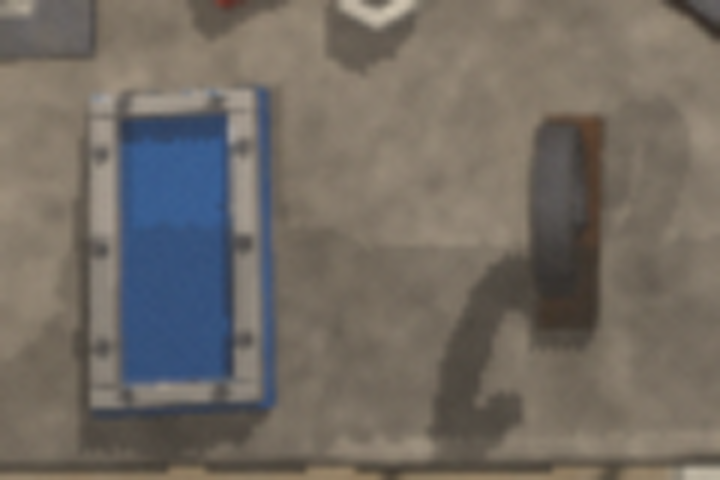

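The smaller hook is the one near the fixture. Side crop: foot corners about (110,313), (222,328), (227,307), bow top (167,225). Top crop: foot spans u 533–602, v 117–328, bow centre about (557,205). The fixture strips' outer corners in the top crop are (91,97), (260,90), (262,403) and (92,409). Now to triangulate.

```bash
cat > h.py <<'E'
import numpy as np,cv2
def ray(f,p):
    d=np.linalg.solve(f["camera_matrix"],[p[0],p[1],1.]);T=f["world_from_camera"];d=T[:3,:3]@d
    return T[:3,3],d/np.linalg.norm(d)
def plane(f,p,z):
    o,d=ray(f,p);return o+d*(z-o[2])/d[2]
def tri(fs,ps):
    A=np.zeros((3,3));b=np.zeros(3);R=[ray(f,p) for f,p in zip(fs,ps)]
    for o,d in R:
        M=np.eye(3)-np.outer(d,d);A+=M;b+=M@o
    x=np.linalg.solve(A,b);return x,[round(1000*np.linalg.norm(np.cross(x-o,d)),1) for o,d in R]
def S(u,v):return((u+.5)/2.5-.5+240,(v+.5)/2.5-.5+130)
def T(u,v):return((u+.5)/6-.5+190,(v+.5)/6-.5+170)
E
python3 - <<'E'
from h import *
s=dict(np.load("side0.npz"));t=dict(np.load("top0.npz"))
print("fixture strip corners")
for a,b in [((57,428),(260,90)),((250,438),(262,403)),((250,527),(92,409)),((37,517),(91,97))]:
    x,e=tri([s,t],[S(*a),T(*b)]);print(x.round(4),e, plane(s,S(*a),.02).round(4),plane(t,T(*b),.02).round(4))
print("bow mid, large bow top")
x,e=tri([s,t],[S(168,226),T(557,205)]);print(x.round(4),e)
x,e=tri([s,t],[S(212,10),((426),(196))]);print(x.round(4),e)
print("foot side z=.01")
for a in [(110,313),(222,328),(227,307),(118,292)]:print(plane(s,S(*a),.01).round(4))
print("foot top z=.01")
for a in [(602,117),(597,327),(533,327)]:print(plane(t,T(*a),.01).round(4))
# masks
for n,f,(r0,r1,c0,c1) in (("side",s,(245,270,275,340)),("top",t,(185,230,270,300))):
    h=cv2.cvtColor(f["image"],cv2.COLOR_BGR2HSV)[r0:r1,c0:c1]
    m=cv2.inRange(h,(3,75,30),(18,255,200));k,l,st,_=cv2.connectedComponentsWithStats(m)
    i=1+st[1:,4].argmax();c=np.argwhere(l==i)[:,::-1].astype(np.float32)+[c0,r0]
    r=cv2.boxPoints(cv2.minAreaRect(c.astype(np.float32)));print(n,st[i,4],r.round(1).tolist(),[plane(f,p,.01)[:2].round(4).tolist() for p in r])
h=cv2.cvtColor(t["image"],cv2.COLOR_BGR2HSV)[175:245,195:240];m=cv2.inRange(h,(100,120,40),(125,255,255))
m=cv2.morphologyEx(m,cv2.MORPH_OPEN,np.ones((5,5)));c=np.argwhere(m)[:,::-1].astype(np.float32)+np.float32([195,175])
r=cv2.boxPoints(cv2.minAreaRect(c.astype(np.float32)));print("pocket",r.round(1).tolist(),[plane(t,p,.008)[:2].round(4).tolist() for p in r])
E
```

```text
fixture strip corners
[0.5435 0.2896 0.0113] [np.float64(0.8), np.float64(0.8)] [0.5403 0.2968 0.02  ] [0.5426 0.2877 0.02  ]
[0.3972 0.2837 0.0179] [np.float64(0.7), np.float64(0.7)] [0.3979 0.2853 0.02  ] [0.3964 0.2832 0.02  ]
[0.3934 0.3607 0.0223] [np.float64(0.7), np.float64(0.7)] [0.3927 0.3592 0.02  ] [0.3943 0.3614 0.02  ]
[0.5389 0.3683 0.0147] [np.float64(2.2), np.float64(2.2)] [0.5352 0.3721 0.02  ] [0.5401 0.367  0.02  ]
bow mid, large bow top
[0.4777 0.141  0.0967] [np.float64(2.6), np.float64(2.6)]
[ 0.4841 -0.2196  0.1319] [np.float64(1.5), np.float64(1.5)]
foot side z=.01
[0.5282 0.1592 0.01  ]
[0.4298 0.1634 0.01  ]
[0.428  0.1366 0.01  ]
[0.5265 0.1314 0.01  ]
foot top z=.01
[0.53   0.1285 0.01  ]
[0.431  0.1305 0.01  ]
[0.4313 0.1602 0.01  ]
side 152 [[297.70001220703125, 259.29998779296875], [298.6000061035156, 249.60000610351562], [328.8999938964844, 252.60000610351562], [328.0, 262.29998779296875]] [[0.4959, 0.1682], [0.4988, 0.1375], [0.4313, 0.1374], [0.4305, 0.1678]]
top 64 [[282.0, 189.0], [289.0, 189.0], [289.0, 211.0], [282.0, 211.0]] [[0.5305, 0.1508], [0.5303, 0.131], [0.4677, 0.1309], [0.4679, 0.1505]]
pocket [[211.0, 191.0], [227.0, 191.0], [227.0, 232.0], [211.0, 232.0]] [[0.5272, 0.3522], [0.5267, 0.3068], [0.4106, 0.3037], [0.411, 0.3484]]
```

Heights check out: small bow top ≈97 mm, large ≈132 mm, fixture rim ≈18 mm. The hook is at about (.4795,.146) with its foot along x at −2°. The fixture is at about (.4675,.326), at +2°. Now moving above the hook.

Units first: shifts go in shares of 62.5 mm and turns go in shares of pi/2 rad. So -0.04 m is -0.64, -0.035 m is -0.56.

```bash
echo '[[[0.092,-0.64,-0.56,0,0,0,0],[0.092,-0.64,-0.56,0,0,0,0],[0.092,-0.64,-0.56,0,0,0,0],[0.092,-0.64,-0.56,0,0,0,0],[0.092,-0.64,-0.56,0,0,0,0],[0.092,-0.64,-0.56,0,0,0,0],[0.092,-0.64,-0.56,0,0,0,0],[0.092,-0.64,-0.56,0,0,0,0],[0.092,-0.64,-0.56,0,0,0,0],[0.092,-0.64,-0.56,0,0,0,0]]]' > path.dat && python3 -m pendant path.dat && echo '[[[0.092,0,0,0,0,0,-0.0987],[0.092,0,0,0,0,0,-0.0987],[0.092,0,0,0,0,0,0],[0.092,0,0,0,0,0,0]]]' > path.dat && python3 -m pendant path.dat; python3 -c "
from rig import monitor
import numpy as np
s=monitor.get_state();R=s['tool_rot'];print(R.round(3));print(R.T@(np.array([.4795,.146,.088])-s['ee_pos']))"
```

```text
time_s: 1.35
ee_pos: [0.4785, 0.1445, 0.2454]
tool_rot: [[-0.94, 0.34, -0.0], [0.34, 0.94, -0.0], [0.0, -0.0, -1.0]]
force: [0.6, -0.1, -0.6]
opening: 0.0917
gripper_force: 0.0
time_s: 1.85
ee_pos: [0.4779, 0.1463, 0.2453]
tool_rot: [[-0.999, 0.039, -0.0], [0.039, 0.999, -0.0], [0.0, -0.0, -1.0]]
force: [-0.0, -0.2, 0.9]
opening: 0.0918
gripper_force: 0.0
[[-0.999  0.039 -0.   ]
 [ 0.039  0.999 -0.   ]
 [ 0.    -0.    -1.   ]]
[-0.00167084 -0.00022196  0.15733732]
```

In the tool's units: 0.04 m is 0.64, 0.035 m is 0.56.

```bash
echo '[[[0.092,0,0,0.64,0,0,0],[0.092,0,0,0.64,0,0,0],[0.092,0,0,0.56,0,0,0],[0.092,0,0,0.4,0,0,0],[0.092,0,0,0.24,0,0,0],[0.06,0,0,0.032,0,0,0],[0.06,0,0,0,0,0,0],[0.06,0,0,0,0,0,0]]]' > path.dat && python3 -m pendant path.dat; python3 - <<'E'
from rig import cams
import cv2,numpy as np
s=cams.grab_frame("side");t=cams.grab_frame("top");np.savez("side1.npz",**s);np.savez("top1.npz",**t)
a=cv2.resize(s["image"][180:280,260:360],(400,400),interpolation=2);b=cv2.resize(t["image"][160:260,235:335],(400,400),interpolation=2)
cv2.imwrite("pics/g1.png",np.hstack([a,b]))
E
```

```text
time_s: 2.85
ee_pos: [0.4789, 0.1465, 0.0895]
tool_rot: [[-0.999, 0.037, 0.002], [0.037, 0.999, 0.001], [-0.002, 0.001, -1.0]]
force: [-0.2, 0.5, 0.6]
opening: 0.0664
gripper_force: 0.0
```

View pics/g1.png

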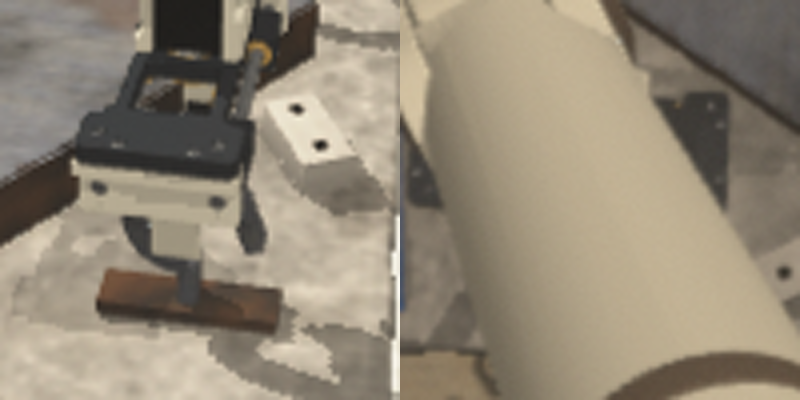

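The side half shows the finger (u≈175, v≈240) in front of the bow's top, with the foot flat at v≈270–330. The top view is blocked by the arm. Closing in stages and watching the side force.

```bash
for i in 1; do echo '[[[0.026,0,0,0,0,0,0],[0.026,0,0,0,0,0,0],[0.026,0,0,0,0,0,0],[0.026,0,0,0,0,0,0]]]' > path.dat && python3 -m pendant path.dat; done; echo '[[[0.022,0,0,0,0,0,0],[0.022,0,0,0,0,0,0]]]' > path.dat && python3 -m pendant path.dat
```

```text
time_s: 3.45
ee_pos: [0.4781, 0.1462, 0.0885]
tool_rot: [[-0.999, 0.037, -0.0], [0.037, 0.999, 0.0], [0.0, 0.0, -1.0]]
force: [0.1, 0.2, 0.5]
opening: 0.0267
gripper_force: 0.0
time_s: 3.7
ee_pos: [0.4781, 0.146, 0.0885]
tool_rot: [[-0.999, 0.037, -0.0], [0.037, 0.999, -0.0], [0.0, -0.0, -1.0]]
force: [0.2, 0.4, 0.3]
opening: 0.0221
gripper_force: 0.3
```

In the tool's units: -0.03 m is -0.48, -0.02 m is -0.32.

```bash
echo '[[[0.01,0,0,0,0,0,0],[0.01,0,0,0,0,0,0],[0.01,0,0,0,0,0,0],[0.01,0,0,0,0,0,0],[0.01,0,0,-0.16,0,0,0],[0.01,0,0,-0.32,0,0,0],[0.01,0,0,-0.48,0,0,0],[0.01,0,0,-0.32,0,0,0],[0.01,0,0,0,0,0,0],[0.01,0,0,0,0,0,0]]]' > path.dat && python3 -m pendant path.dat; python3 - <<'E'
from rig import cams,monitor
import cv2,numpy as np
s=cams.grab_frame("side");np.savez("side2.npz",**s)
cv2.imwrite("pics/g2.png",cv2.resize(s["image"][160:280,250:370],(600,600),interpolation=2))
E
```

```text
time_s: 4.95
ee_pos: [0.4773, 0.1459, 0.1678]
tool_rot: [[-0.999, 0.037, -0.001], [0.037, 0.999, -0.0], [0.001, -0.0, -1.0]]
force: [-0.2, 0.6, -4.5]
opening: 0.0176
gripper_force: 30.0
```

View pics/g2.png

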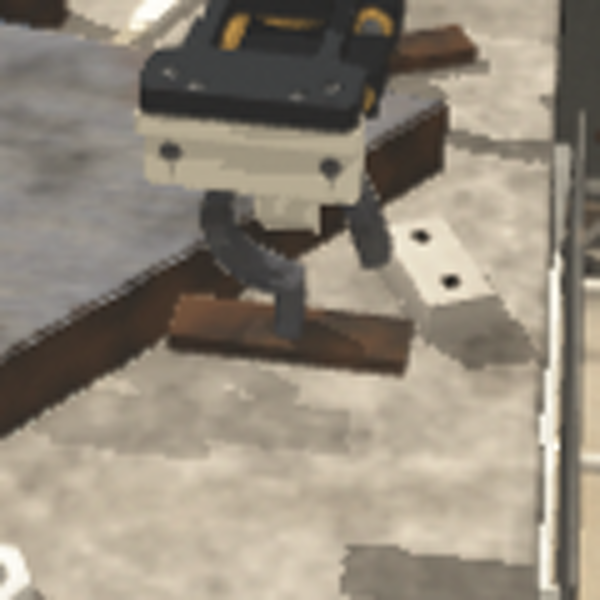

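The hook is held and off the bench. The foot's near lower edge runs from (168,348) to (405,375) in the crop, roughly parallel to the gripper. I'll check tilt and offset numerically.

```bash
python3 - <<'E'
from h import *
s=dict(np.load("side2.npz"))
s0=dict(np.load("side0.npz"))
def onx(f,p,y):
    o,d=ray(f,p);return (o+d*(y-o[1])/d[1]).round(4)
S2=lambda u,v:((u+.5)/5-.5+250,(v+.5)/5-.5+160)
for p in [(168,348),(405,375),(170,327),(410,355)]:print(onx(s,S2(*p),.160))
print("before")
for p in [(110,322),(222,334),(110,313),(222,328)]:print(onx(s0,S(*p),.160))
from rig import monitor
q=monitor.get_state();R=q["tool_rot"]
print((R.T@(np.array([.4675,.326,.168])+[-.0015,0,0]-q["ee_pos"])).round(4))
E
```

```text
[0.5269 0.16   0.0825]
[0.4286 0.16   0.0802]
[0.5257 0.16   0.0936]
[0.427  0.16   0.0909]
before
[0.5284 0.16   0.    ]
[ 4.297e-01  1.600e-01 -3.000e-04]
[0.528  0.16   0.0107]
[0.43   0.16   0.0067]
[ 0.0178  0.1796 -0.0006]
```

In the tool's units: 0.035 m is 0.56, 0.03 m is 0.48, -0.035 rad / 1.5708 = -0.0223.

```bash
echo '[[[0.01,0.048,0.32,0,0,0,0],[0.01,0.048,0.56,0,0,0,0],[0.01,0.048,0.56,0,0,0,0],[0.01,0.048,0.56,0,0,0,0],[0.01,0.032,0.56,0,0,0,-0.0223],[0.01,0.032,0.32,0,0,0,-0.0223],[0.01,0,0,0,0,0,0],[0.01,0,0,0,0,0,0],[0.01,0,0,0.48,0,0,0],[0.01,0,0,0,0,0,0]]]' > path.dat && python3 -m pendant path.dat; python3 - <<'E'
from rig import cams
import cv2,numpy as np
s=cams.grab_frame("side");t=cams.grab_frame("top");np.savez("side3.npz",**s);np.savez("top3.npz",**t)
cv2.imwrite("pics/p1.png",np.hstack([cv2.resize(s["image"][250:370,240:360],(480,480),interpolation=2),cv2.resize(t["image"][170:250,180:260],(320,320),interpolation=2).copy() if 0 else cv2.copyMakeBorder(cv2.resize(t["image"][170:250,180:260],(320,320),interpolation=2),0,160,0,0,0)]))
E
```

```text
time_s: 6.25
ee_pos: [0.4669, 0.3232, 0.1364]
tool_rot: [[-1.0, -0.031, -0.004], [-0.031, 1.0, -0.004], [0.004, -0.004, -1.0]]
force: [-0.6, -1.6, -4.5]
opening: 0.0176
gripper_force: 30.0
```

View pics/p1.png

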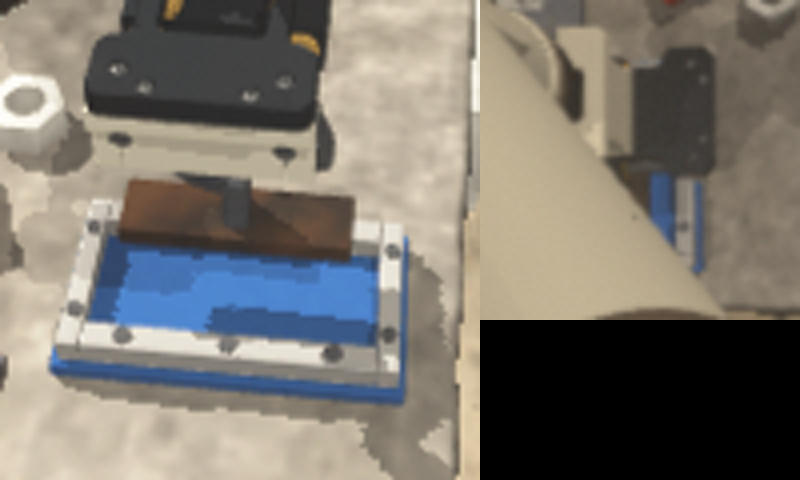

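The foot hangs over the pocket. In the side crop its near lower edge runs from (118,237) to (350,262). The pocket floor's near edge is at about v≈325–345. Comparing the two in the same view.

```bash
python3 - <<'E'
from h import *
s=dict(np.load("side3.npz"));P=lambda u,v:((u+.5)/4-.5+240,(v+.5)/4-.5+250)
print("foot near-bottom/ near-top/ far-top",[plane(s,P(*p),z)[:2].round(4).tolist() for p,z in [((118,237),.048),((350,262),.048),((122,224),.058),((353,250),.058),((128,180),.058),((355,197),.058)]])
print("rim outer",[plane(s,P(*p),.02)[:2].round(4).tolist() for p in [(88,200),(407,222),(402,375),(56,348)]])
print("rim inner near/left",[plane(s,P(*p),.02)[:2].round(4).tolist() for p in [(84,322),(380,345)]])
E
```

```text
foot near-bottom/ near-top/ far-top [[0.5173, 0.3347], [0.4174, 0.3333], [0.5148, 0.3357], [0.4163, 0.3349], [0.5177, 0.3119], [0.4182, 0.3069]]
rim outer [[0.5426, 0.2941], [0.3948, 0.2854], [0.3916, 0.3645], [0.5366, 0.3725]]
rim inner near/left [[0.5281, 0.3585], [0.4018, 0.3516]]
```

In the tool's units: 0.015 m is 0.24, 0.006 m is 0.096, -0.02 rad / 1.5708 = -0.0127.

```bash
echo '[[[0.01,0,0.064,0,0,0,-0.0127],[0.01,0,0,0,0,0,0],[0.01,0,0,0.24,0,0,0],[0.01,0,0,0.192,0,0,0],[0.01,0,0,0.096,0,0,0],[0.01,0,0,0.032,0,0,0],[0.01,0,0,0,0,0,0],[0.01,0,0,0,0,0,0]]]' > path.dat && python3 -m pendant path.dat;echo '[[[0.01,0,0,0.032,0,0,0],[0.01,0,0,0,0,0,0],[0.01,0,0,0,0,0,0]]]' > path.dat && python3 -m pendant path.dat
```

```text
time_s: 7.35
ee_pos: [0.4682, 0.3309, 0.1039]
tool_rot: [[-0.999, -0.053, 0.001], [-0.053, 0.999, 0.001], [-0.001, 0.0, -1.0]]
force: [-0.8, -0.8, -4.7]
opening: 0.0173
gripper_force: 30.0
time_s: 7.72
ee_pos: [0.468, 0.3306, 0.1016]
tool_rot: [[-0.999, -0.053, 0.0], [-0.053, 0.999, 0.0], [-0.0, 0.0, -1.0]]
force: [0.0, 0.0, -3.5]
opening: 0.0173
gripper_force: 30.0
```

In the tool's units: -0.003 m is -0.048, 0.002 m is 0.032.

```bash
echo '[[[0.01,0,-0.048,0,0,0,0],[0.01,0,0,0,0,0,0],[0.01,0,0,0.032,0,0,0],[0.01,0,0,0,0,0,0],[0.01,0,0,0,0,0,0]]]' > path.dat && python3 -m pendant path.dat;echo '[[[0.01,0,0,0.024,0,0,0],[0.01,0,0,0,0,0,0],[0.01,0,0,0,0,0,0]]]' > path.dat && python3 -m pendant path.dat; python3 - <<'E'
from rig import cams
import cv2
s=cams.grab_frame("side")
cv2.imwrite("pics/p2.png",cv2.resize(s["image"][270:370,240:360],(600,500),interpolation=2))
E
```

```text
time_s: 8.35
ee_pos: [0.468, 0.3277, 0.0994]
tool_rot: [[-0.999, -0.053, -0.0], [-0.053, 0.999, 0.0], [0.0, 0.0, -1.0]]
force: [-0.3, -0.4, -3.7]
opening: 0.0173
gripper_force: 30.0
time_s: 8.72
ee_pos: [0.4681, 0.3276, 0.098]
tool_rot: [[-0.999, -0.053, -0.0], [-0.053, 0.999, -0.0], [0.0, -0.0, -1.0]]
force: [-0.5, 0.7, -4.7]
opening: 0.0173
gripper_force: 30.0
```

View pics/p2.png

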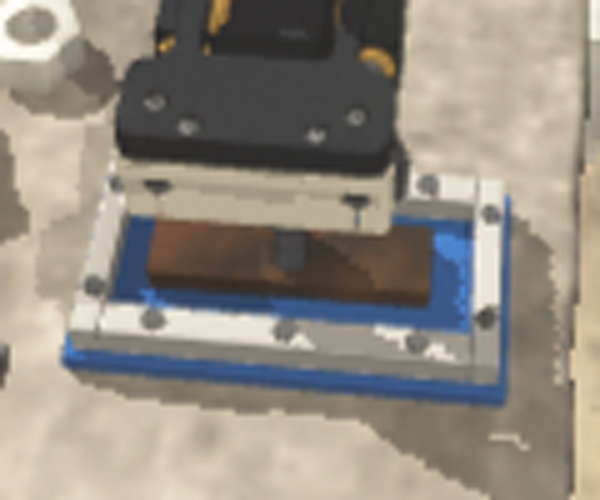

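The foot is inside the pocket and parallel to the strips: its corners are at (147,285) and (430,305), with blue floor visible on the left, right and near sides. Lowering the last 1–2 mm until contact.

```bash
echo '[[[0.01,0,0,0.016,0,0,0],[0.01,0,0,0,0,0,0],[0.01,0,0,0,0,0,0]]]' > path.dat && python3 -m pendant path.dat;echo '[[[0.01,0,0,0.016,0,0,0],[0.01,0,0,0,0,0,0],[0.01,0,0,0,0,0,0]]]' > path.dat && python3 -m pendant path.dat
```

```text
time_s: 9.15
ee_pos: [0.4681, 0.3276, 0.097]
tool_rot: [[-0.999, -0.053, -0.0], [-0.053, 0.999, 0.0], [0.0, 0.0, -1.0]]
force: [0.0, -0.2, -4.6]
opening: 0.0173
gripper_force: 30.0
time_s: 9.52
ee_pos: [0.4681, 0.3278, 0.0965]
tool_rot: [[-0.999, -0.053, 0.0], [-0.053, 0.999, 0.0], [-0.0, 0.0, -1.0]]
force: [-2.7, -1.1, 4.2]
opening: 0.0171
gripper_force: 30.0
```

In the tool's units: 0.0007 m is 0.0112.

```bash
echo '[[[0.01,0,0,0.0112,0,0,0],[0.01,0,0,0,0,0,0],[0.01,0,0,0,0,0,0]]]' > path.dat && python3 -m pendant path.dat; python3 -c "
from rig import monitor
print(monitor.get_state()['ft_torque'])"
```

```text
time_s: 9.9
ee_pos: [0.4682, 0.328, 0.0965]
tool_rot: [[-0.999, -0.053, 0.001], [-0.053, 0.999, 0.0], [-0.001, 0.0, -1.0]]
force: [-4.0, -1.5, 9.7]
opening: 0.0171
gripper_force: 29.9
[-0.49353074  0.86018096 -0.0217763 ]
```

Seated. Opening in stages, then a straight retreat.

In the tool's units: -0.05 m is -0.8, -0.04 m is -0.64.

```bash
echo '[[[0.02,0,0,0,0,0,0],[0.03,0,0,0,0,0,0],[0.05,0,0,0,0,0,0],[0.08,0,0,0,0,0,0],[0.08,0,0,0,0,0,0],[0.08,0,0,0,0,0,0]]]' > path.dat && python3 -m pendant path.dat && echo '[[[0.08,0,0,-0.16,0,0,0],[0.08,0,0,-0.48,0,0,0],[0.08,0,0,-0.64,0,0,0],[0.08,0,0,-0.64,0,0,0],[0.08,0,0,-0.48,0,0,0],[0.08,0,-0.64,0,0,0,0],[0.08,0,-0.8,0,0,0,0],[0.08,0,-0.8,0,0,0,0],[0.08,0,-0.8,0,0,0,0],[0.08,0,0,0,0,0,0]]]' > path.dat && python3 -m pendant path.dat && echo '[[[0.08,0,0,0,0,0,0],[0.08,0,0,0,0,0,0]]]' > path.dat && python3 -m pendant path.dat; python3 - <<'E'
from rig import cams
import cv2,numpy as np
s=cams.grab_frame("side");t=cams.grab_frame("top")
cv2.imwrite("pics/f.png",np.hstack([cv2.resize(s["image"][250:370,240:360],(400,400),interpolation=2),cv2.resize(t["image"][170:250,180:260],(400,400),interpolation=2)]))
E
```

```text
time_s: 10.65
ee_pos: [0.468, 0.3277, 0.0953]
tool_rot: [[-0.999, -0.053, -0.0], [-0.053, 0.999, 0.0], [0.0, 0.0, -1.0]]
force: [-0.1, 0.2, -0.9]
opening: 0.0653
gripper_force: 0.0
time_s: 11.9
ee_pos: [0.4788, 0.1331, 0.246]
tool_rot: [[-0.999, -0.046, 0.001], [-0.046, 0.999, -0.002], [-0.001, -0.002, -1.0]]
force: [-0.0, 1.1, -0.3]
opening: 0.0799
gripper_force: 0.0
time_s: 12.15
ee_pos: [0.4781, 0.1396, 0.2457]
tool_rot: [[-0.998, -0.056, 0.0], [-0.056, 0.998, 0.001], [-0.0, 0.001, -1.0]]
force: [0.9, 0.7, -0.7]
opening: 0.0798
gripper_force: 0.0
```

View pics/f.png

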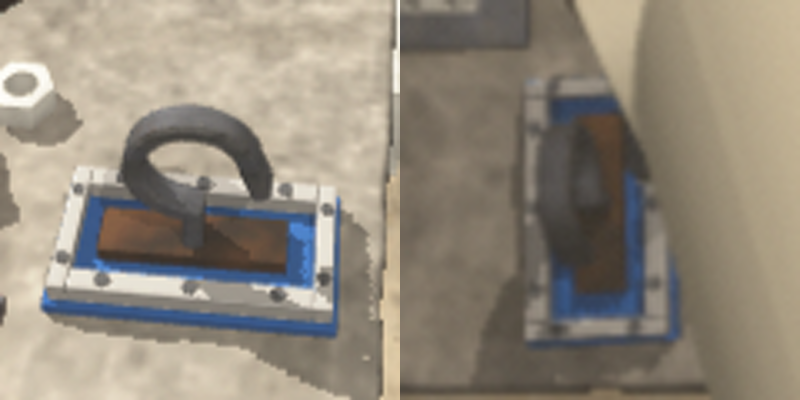

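The hook stands upright with its foot flat in the pocket (side crop (98–288, 205–270)). There is blue floor on every visible side, and the gripper is clear. Handing in.

```bash
python3 -c "
from rig import job
print(job.finish_job())"
```

```text
the job is handed in; nothing more can be done
None
```

The smaller hook is standing in the blue fixture with its foot flat between the strips; the gripper has let go and moved clear, the larger hook was not touched, and the job is handed in at about 12 s.

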